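# Refit the drain strainer and lock its catch

### The arm

A 6-joint arm with a two-finger parallel gripper is mounted at the origin on the work surface. World frame = base frame: x ahead of the robot, y to its left, z up, the work surface at z = 0. Lengths are in mm, angles in degrees, forces in N, time in s.
With the tool pointing down it reaches from about 300 to 850 mm from the base axis. Payload 4.2 kg.
Tool frame: the origin (TCP) lies midway between the tips of the shut fingers; the grasp point (between the pads) lies 19 mm behind it; z points along the fingers, y is the line along which they close (so a half turn about z gives the same grasp; the last joint's range is limited). The gripper opens to 91 mm and grips with 3 to 60 N. Pads are 32 mm wide; open, the fingers measure 118 mm over their backs; the gripper's body (76 mm by 178 mm) begins 60 mm behind the grasp point.
Start: joints at [63.77, 18.312, 89.639, -0, 72.044, -1.146], TCP at [243.774, 520.785, 213.976] pointing down, gripper open.
Joint ranges: [-177.97, 177.97], [-48.28, 115.42], [12.27, 149.76], [-77.06, 257.06], [2.81, 150.46], [-146.56, 146.56]. Speed limits (degrees/s): [147.25, 147.25, 180, 180, 180, 180].

### API

Orientations are given as [roll, pitch, yaw] about the fixed x, y, z axes, in that order (R = Rz(yaw) Ry(pitch) Rx(roll)).
In Python, from workcell import state, grab_frame, camera_model, workorder gives the robot as it stands.
- The arm moves only by the tool carry_out, never from a script. Its argument "commands" is a list of rows, each a list of 7 numbers: the turn, a rotation vector about the tool's x, y, z in degrees, then the shift along the tool's x, y, z in mm, then the opening, from -1 (shut) to 1 (fully open). In form: [[ax, ay, az, dx, dy, dz, hand], ...]. A call has 1 to 20 rows; each row is the pose to reach, as a shift and turn from the pose commanded when the call began, along the tool's axes at that moment; what a row does not reach only later rows make up. A row lasts 1/10 s, in which the tool goes at most 50 mm and 8.59 degrees, less where a joint would pass 70% of its speed; a pose out of reach is approached as far as the arm can. A call with a gripper value outside its range is refused whole. The fingers move at their own pace and stop on an object; "force" is the grip in N (left out, the last holds). Time passes only in rows, so rows that repeat a pose let the fingers close. It gives the time, the measured TCP pose, the force, the opening and the grip force at its end, in the units of the state.
- state(): the state, without advancing time (a new reading comes with each control period).
- grab_frame(name): name is "side" or "top" or "wrist"; returns the picture (420x560x3 uint8, red, green, blue); there is no depth.
- camera_model(name): a dict with "fx", "fy", "cx", "cy" (pixels), "origin" and "rotation" of the camera in the world; the wrist camera has in their place "mount" (4x4, takes a point from camera to tool coordinates, whose origin is the TCP and whose axes are the flange's). Camera axes: x right, y up, looking along -z (the intrinsics and any distortion apply to the point x, -y, -z); pixel columns grow to the right and rows downward; lengths in mm; the calibration is good to about 2 mm. A picture is of the moment at which its call begins: read the wrist's pose just before it. camera_model takes no time and is no camera call.
- workorder.job_done(): hands the job in; it is judged then, once.
The state is a dict: "time_s": time; "qpos": joint angles; "qvel": joint speeds; "effort": joint torques, N m; "ee_pos": TCP position; "ee_rot": TCP orientation; "force": force on the tool from outside, world axes, zero at the start; "torque": the same for the moment, N m; "gripper_width": finger opening in mm; "gripper_force": force on a finger pad.
Only numpy, scipy, OpenCV 4.12 (cv2) and the standard library are available. Lean on these libraries where they do the work, as an engineer would, in place of code of your own. Each camera call takes 0.05 s, during which the arm holds its last target. There are 200 camera calls.

### The job

The steel drain strainer is leaning in the white drying stand. Put it back into the pocket of the grey drain well so that it lies flat and fully home with its tongue in the slot, lowering it in by hand rather than dropping it; then swing the well's catch fully over it until it stops. Leave the strainer sitting there with the catch shut, and leave the other things on the counter where they are.

Things in the scene. Friction and masses are not known exactly. Their poses are not given: they have to be found in the camera images.
- strainer: Loose steel strainer, 0.25 kg. Plate 10 mm thick, 95 x 84 mm (x -53..42, y +-42), with a tongue 25 x 36 mm at its +x end (x 42..67, y +-18). Handle on top, along x: bar 44 mm long (x +-22), 10 mm thick (y), 34 to 54 mm above the underside, on two posts. Origin: on the underside, below the handle and near the centre of mass; z out of the top face, x to the tongue.
- stand: Fixed white drying stand, 125 x 104 mm, 80 mm high. Its slope rises 30 degrees along +x. The strainer starts lying on it, tongue uppermost, its z axis leaning 30 degrees to the stand's -x (away from the robot), its lower edge against a lip 9 mm proud of the slope. Origin: centre of the underside, on the table.
- well: Fixed grey block, x -90..95, y -90..70, 40 mm high; origin on the table below the pocket. Pocket: floor at z 30, rim at z 40; x -55..44, y +-44, with a tongue slot x 44..69, y +-20 mm: 2 mm play each side of the strainer; rim chamfered 4 mm. The seated strainer has its origin at (0, 0, 30) mm, x along the well's x, top flush with the rim.
- catch (a joint): Catch: flat steel bar on the well, 45 mm long from a vertical pivot at (-20, -62) mm in the well's frame, 12 wide, 6 thick, underside 2.5 mm above the rim. 0 rad: bar points to the well's -x (open). It grows clockwise from above to its stop at 1.57 rad: bar points to the well's +y, over the strainer's edge. It stays where left.
- catch_knob (a point): On the catch's upright round knob, 12 mm diameter, 48.5 to 82.5 mm above the table, 34 mm from the catch's pivot. The point is on the knob's axis, 68.5 mm above the table.
- beaker: Bystander: open steel beaker, 72 mm across, 100 mm high. Origin: centre of the underside.
- spoon: Bystander: steel serving spoon lying on the counter.
- plate: Bystander: white saucer, 140 mm across, 20 mm high. Origin: centre of the underside.
- mug: Bystander: white mug, 80 mm across, 90 mm high. Origin: centre of the underside.
- pan: Bystander: open steel pan 176 x 108 x 65 mm. Origin: centre of the underside.
- bottle: Bystander: white bottle, 70 mm across, 200 mm high. Origin: centre of the underside.
- puck: Bystander: black cylinder, 64 mm across, 30 mm high. Origin: centre of the underside.
There are look-alikes about, which are no part of the job. What is shaped like the strainer but pink or red is not meant.

How it is judged:
By the outcome, as a careful person would: the job done as asked, in the order asked, and still so for the second after the job is handed in, with the robot touching nothing.
It also fails if it takes over 56 s, if anything falls off the work surface, if the arm or the gripper's body presses on something with over 40 N, if the wrist force passes 120 N, or if a joint passes its speed limit or range.

## Working session

There is one attempt and no reset: what is moved stays moved. The work goes in short steps, Python scripts to look and compute and a tool call to move; the robot and the scene stay as the last step left them, time stands still between calls to the robot, and variables do not carry over. Pictures are saved under pics/ and viewed, at most 12 in all, crops included, and the job is handed in when it is done.

Besides the shell and the picture viewer there is one more tool, called after ">>>" in YAML: its name, and indented under it one key for each argument. carry_out: Moves the arm, as the interface text tells. Its arguments: {"type":"object","properties":{"commands":{"type":"array"},"force":{"type":"number"}},"required":["commands"]}

```bash
mkdir -p pics; python3 - <<'E'
from workcell import state, grab_frame, camera_model
import cv2
for n in ("side","top"):
    cv2.imwrite(f"pics/{n}0.png",cv2.cvtColor(grab_frame(n),cv2.COLOR_RGB2BGR)); print(n,camera_model(n))
print(camera_model("wrist")); print(state())
E
```

```text
side {'fx': 444.65813760508377, 'fy': 444.65813760508377, 'cx': 272.55512199655715, 'cy': 217.721315494588, 'origin': array([   65.48849673, -1105.18569919,   967.65592864]), 'rotation': array([ 52.13710084,  -1.34293781, -20.6574145 ])}
top {'fx': 468.7174236206627, 'fy': 468.7174236206627, 'cx': 282.81744409240895, 'cy': 207.64355953270712, 'origin': array([ 268.68143016,  -43.8204652 , 1559.32011098]), 'rotation': array([  9.04917669,   0.44740378, -91.46269576])}
{'fx': 305.8561787176545, 'fy': 305.8561787176545, 'cx': 280.3074422463213, 'cy': 209.70443349021505, 'mount': array([[ 9.67830131e-04,  9.70682847e-01,  2.40361966e-01,
         6.70622057e+01],
       [ 9.99999193e-01, -7.41581490e-04, -1.03173111e-03,
         8.20453316e-02],
       [-8.23235704e-04,  2.40362771e-01, -9.70682781e-01,
        -1.70995828e+02],
       [ 0.00000000e+00,  0.00000000e+00,  0.00000000e+00,
         1.00000000e+00]])}
{'time_s': 0.1, 'qpos': array([ 6.37711574e+01,  1.83487347e+01,  8.96974183e+01, -1.13458132e-03,
        7.20429670e+01, -1.14430624e+00]), 'qvel': array([ 0.01605079, -0.0212874 , -0.1899877 , -0.00772401,  0.00362308,
       -0.09287622]), 'effort': array([-1.05299645e-03, -4.13331413e+01, -2.32509935e+01,  7.27570709e-02,
        4.22513264e-02, -7.12774795e-05]), 'ee_pos': array([243.57514226, 520.38796072, 213.21029485]), 'ee_rot': array([-1.79910876e+02, -7.01222852e-04,  1.54915814e+02]), 'force': array([ 0.31653445, -0.06540987, -0.70982469]), 'torque': array([ 0.01936982,  0.00042432, -0.03296525]), 'gripper_force': 0.0, 'gripper_width': 91.32553665378943}
```

View pics/top0.png

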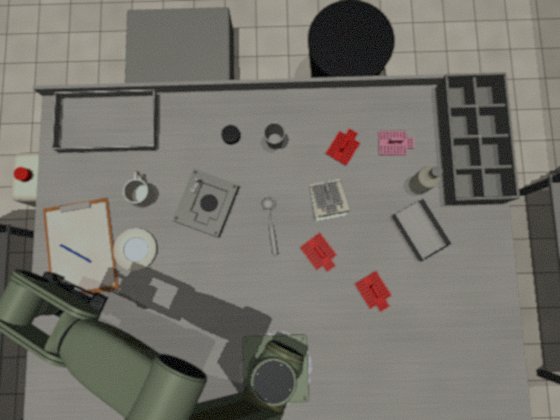

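View pics/side0.png

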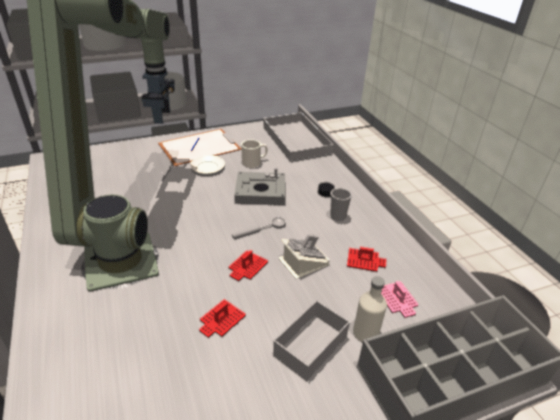

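Top view: the well is at about (207,203) with its catch near (195,185). The steel strainer on the white stand is at about (328,200). The look-alikes are red at (343,147), (319,252) and (373,291), and pink at (395,143); only the grey one on the stand fits. I'll confirm that and read pixels in an enlarged crop.

```bash
python3 - <<'E'
import cv2,numpy as np
t=cv2.imread("pics/top0.png");s=cv2.imread("pics/side0.png")
def c(i,x,y,w,h,f=None):
    return cv2.resize(i[y:y+h,x:x+w],(400,300),interpolation=cv2.INTER_CUBIC)
im=np.vstack([np.hstack([c(t,165,165,80,60) if 0 else cv2.resize(t[160:240,154:261],(400,300),interpolation=cv2.INTER_CUBIC),c(t,295,170,66,50)]),np.hstack([c(s,220,160,80,60),c(s,267,220,72,54)])])
cv2.imwrite("pics/crop0.png",im)
E
```

```text
(no output)
```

View pics/crop0.png

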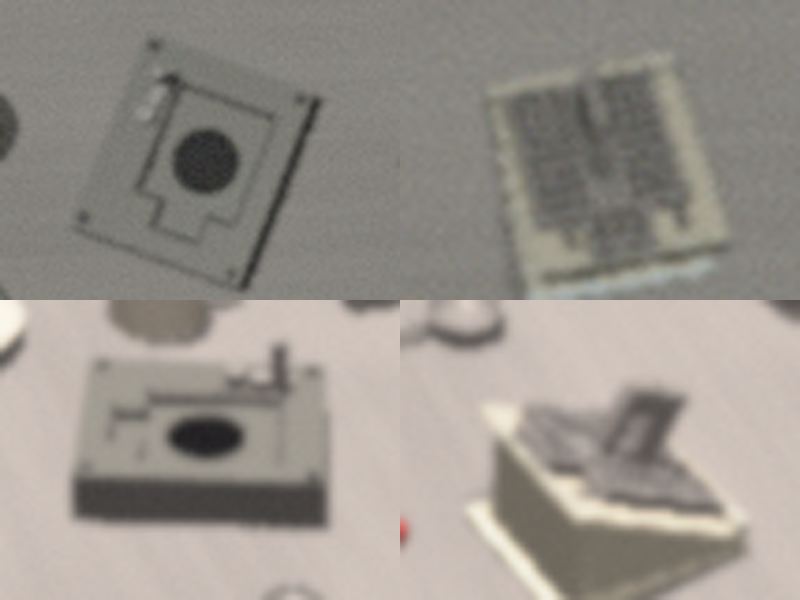

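The crop confirms the grey steel strainer on the white stand, tongue toward the robot. The well's slot also points toward the robot (crop (178,235)), and the catch is open at the upper left. Next I fit rough poses.

```bash
cat > h.py <<'E'
import numpy as np, cv2
from scipy.spatial.transform import Rotation as Ro
from scipy.optimize import least_squares
from workcell import state, grab_frame, camera_model
def R(a): return Ro.from_euler('xyz',a,degrees=True).as_matrix()
def cam(n,s=None):
    c=camera_model(n); K=(c['fx'],c['fy'],c['cx'],c['cy'])
    if n=='wrist':
        T=np.eye(4);T[:3,:3]=R(s['ee_rot']);T[:3,3]=s['ee_pos'];T=T@c['mount'];return K,T[:3,:3],T[:3,3]
    return K,R(c['rotation']),np.array(c['origin'])
def proj(c,P):
    K,Rm,o=c;p=(np.atleast_2d(P)-o)@Rm
    return np.c_[K[0]*p[:,0]/-p[:,2]+K[2],-K[1]*p[:,1]/-p[:,2]+K[3]]
def ray(c,uv,z):
    K,Rm,o=c;uv=np.atleast_2d(uv);d=np.c_[(uv[:,0]-K[2])/K[0],-(uv[:,1]-K[3])/K[1],-np.ones(len(uv))]@Rm.T
    return o+d*((z-o[2])/d[:,2])[:,None]
def place(x,y,yaw,L): return np.atleast_2d(L)@R([0,0,yaw]).T+[x,y,0]
def fit(obs,x0):  # obs: list of (cam, local pts, pixels)
    f=lambda v:np.concatenate([(proj(c,place(*v,L))-uv).ravel() for c,L,uv in obs])
    r=least_squares(f,x0,x_scale=[10,10,5],loss='soft_l1');return r.x,f(r.x).reshape(-1,2)
def tocmd(s0,pos,rot,s_pos):  # relative turn (rotvec deg) and shift in tool axes from commanded pose
    Rm=R(s0); return np.round(np.r_[Ro.from_matrix(Rm.T@R(rot)).as_rotvec(degrees=True),Rm.T@(np.array(pos)-s_pos)],1)
E
python3 - <<'E'
from h import *
c=cam('top'); C=lambda a,ox,oy,fx,fy:np.array(a,float)/[fx,fy]+[ox,oy]
w=C([(148,38),(320,97),(75,230),(243,290)],154,160,400/107,3.75)-.4
print(ray(c,w,40))
print(fit([(c,[(-90,-90,40),(-90,70,40),(95,-90,40),(95,70,40)],w)],[500,200,180]))
# strainer in stand frame, bar ends
b=C([(190,85),(200,175),(88,92),(272,55),(145,280),(328,245)],295,170,400/66,6)
print(b, ray(c,b,90))
sd=cam('side'); l=[(-62.5,-52,0),(-62.5,52,0),(62.5,-52,80),(62.5,52,80)]
sp=C([(85,105),(180,220),(345,225)],267,220,400/72,300/54)
print(fit([(c,l,b[2:])],[500,-130,190])) 
E
```

```text
[[646.68002747 256.99079964  40.        ]
 [589.05229418 104.28219455  40.        ]
 [476.41237852 320.20452077  40.        ]
 [420.01437654 173.1835675   40.        ]]
(array([531.80122872, 203.40241132, 158.89778754]), array([[ 0.60989244, -0.45181115],
       [-0.43106043, -0.43592676],
       [-0.41951938,  0.2646926 ],
       [ 0.27395744,  0.61960985]]))
[[326.35       184.16666667]
 [328.         199.16666667]
 [309.52       185.33333333]
 [339.88       179.16666667]
 [318.925      216.66666667]
 [349.12       210.83333333]] [[ 575.17866334 -179.41560071   90.        ]
 [ 526.36475442 -182.70476593   90.        ]
 [ 572.83512213 -125.51245119   90.        ]
 [ 590.33389661 -223.3513934    90.        ]
 [ 470.97035801 -151.74822087   90.        ]
 [ 487.06637768 -248.00071955   90.        ]]
(array([ 540.77631831, -191.96612576,  189.26118645]), array([[-0.00632558, -0.75904754],
       [-0.33951787, -0.2196922 ],
       [-0.53994882,  0.52008073],
       [ 1.25740747,  0.30600796]]))
```

```bash
python3 - <<'E'
from h import *
s=state();print(tocmd([180,0,155],[610,-172,195],[180,-30,189],np.array([243.8,520.8,214])),s['ee_rot'])
E
```

```text
[   8.9   29.1  -33.2 -624.7 -473.1   19. ] [-1.79910876e+02 -7.01222852e-04  1.54915814e+02]
```

>>> carry_out:
  commands:
    - [9,29,-33,-625,-473,19,1]
    - [9,29,-33,-625,-473,19,1]
    - [9,29,-33,-625,-473,19,1]
    - [9,29,-33,-625,-473,19,1]
    - [9,29,-33,-625,-473,19,1]
    - [9,29,-33,-625,-473,19,1]
    - [9,29,-33,-625,-473,19,1]
    - [9,29,-33,-625,-473,19,1]
    - [9,29,-33,-625,-473,19,1]
    - [9,29,-33,-625,-473,19,1]
    - [9,29,-33,-625,-473,19,1]
    - [9,29,-33,-625,-473,19,1]
    - [9,29,-33,-625,-473,19,1]
    - [9,29,-33,-625,-473,19,1]
    - [9,29,-33,-625,-473,19,1]
    - [9,29,-33,-625,-473,19,1]
    - [9,29,-33,-625,-473,19,1]
    - [9,29,-33,-625,-473,19,1]
    - [9,29,-33,-625,-473,19,1]
    - [9,29,-33,-625,-473,19,1]

```text
time_s: 2.1
ee_pos: [608.9, -171.0, 195.3]
ee_rot: [-179.8, -29.9, -171.2]
force: [0.2, 0.2, 0.3]
gripper_width: 91.0
gripper_force: 0.0
```

```bash
python3 - <<'E'
from h import *
import json
s=state();im=grab_frame('wrist');print({k:np.round(s[k],1).tolist() for k in('time_s','ee_pos','ee_rot','qpos','force')})
json.dump([s['ee_pos'].tolist(),s['ee_rot'].tolist()],open('s1.json','w'))
cv2.imwrite('pics/w1.png',cv2.cvtColor(im,cv2.COLOR_RGB2BGR))
cv2.imwrite('pics/w1b.png',cv2.resize(cv2.imread('pics/w1.png'),(800,600),interpolation=cv2.INTER_CUBIC))
E
```

```text
{'time_s': 2.1, 'ee_pos': [608.9, -171.0, 195.3], 'ee_rot': [-179.8, -29.9, -171.2], 'qpos': [-11.4, 40.4, 60.7, -10.5, 107.0, -110.8], 'force': [0.2, 0.2, 0.3]}
```

View pics/w1b.png

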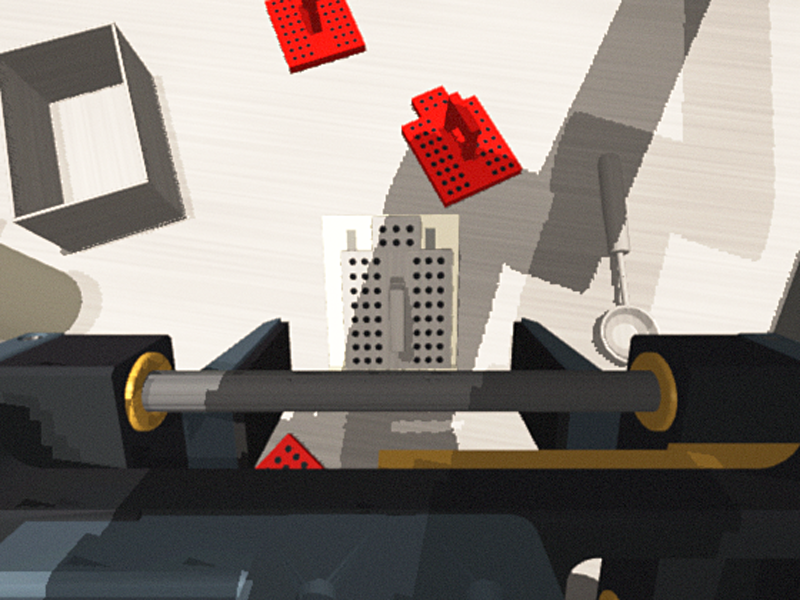

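```bash
python3 - <<'E'
import cv2
i=cv2.imread('pics/w1.png')[145:261,215:335]
cv2.imwrite('pics/w1c.png',cv2.resize(i,None,fx=5,fy=5,interpolation=cv2.INTER_CUBIC))
E
```

```text
(no output)
```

View pics/w1c.png

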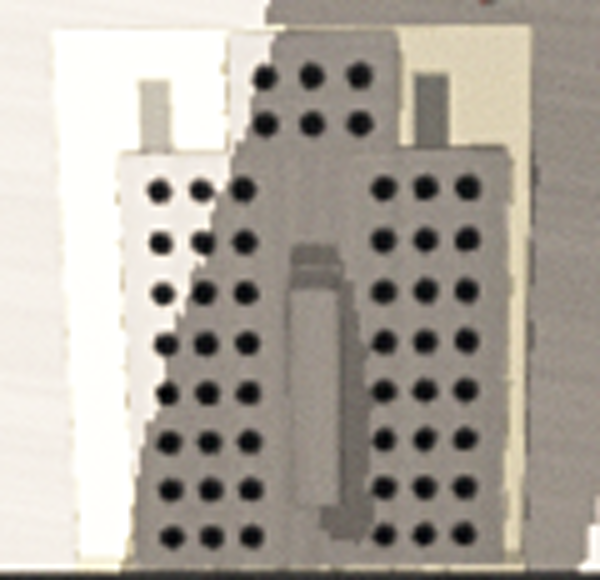

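```bash
cat > f1.py <<'E'
from h import *
import json
p,r=json.load(open('s1.json'));c=cam('wrist',dict(ee_pos=np.array(p),ee_rot=np.array(r)))
px=np.array([(118,153),(509,148),(227,32),(398,31),(289,289),(340,289),(296,507),(338,506)],float)/5+[215,145]-.4
L=np.array([(42,42,10),(42,-42,10),(67,18,10),(67,-18,10),(22,5,54),(22,-5,54),(-22,5,54),(-22,-5,54)],float)
P=lambda v:L@R([0,v[4],v[3]]).T+v[:3]
for free in (4,5):
    f=lambda v:(proj(c,P(np.r_[v,-30][:5]))-px).ravel()
    q=least_squares(f,np.r_[551,-181,50,189,-30][:free],x_scale=[10,10,10,5,5][:free]);print(q.x,np.round(q.fun,1))
v=least_squares(lambda v:(proj(c,P(np.r_[v,-30]))-px).ravel(),[551,-181,50,189]).x
A=R([180,-30,v[3]]);o=v[:3];z=-A[:,2]
g=o+z*25;print('TCP grasp',g,'pre',g+z*60, r,p)
for t in (g+z*60,g): print(tocmd(r,t,[180,-30,v[3]],np.array(p)))
E
python3 f1.py
```

```text
[ 542.70703466 -184.35934703   43.3149306   189.56348758] [-0.1  0.1  0.3  0.2 -0.1  0.3  0.   0.1 -0.3 -0.3  0.1 -0.4 -0.9 -0.
  0.9  0. ]
[ 541.60065291 -184.55684601   41.91752967  189.55778523  -31.03018777] [ 0.  -0.1  0.1  0.  -0.1  0.2 -0.  -0.  -0.2  0.1  0.1  0.  -0.8 -0.2
  0.9 -0.1]
TCP grasp [ 555.03331106 -182.28259234   64.9655657 ] pre [ 584.61637443 -177.29838108  116.92708993] [-179.84265736241403, -29.94471510636532, -171.2366355963275] [608.9317896315233, -170.99503671179977, 195.3019682813766]
[  0.2   0.1  -0.7 -17.5  -2.3  80.4]
[ 2.000e-01  1.000e-01 -7.000e-01 -1.740e+01 -2.600e+00  1.404e+02]
```

>>> carry_out:
  commands:
    - [0,0,-0.7,-17.5,-2.5,40,-0.3]
    - [0,0,-0.7,-17.5,-2.5,80,-0.3]
    - [0,0,-0.7,-17.5,-2.5,80,-0.3]
    - [0,0,-0.7,-17.5,-2.5,80,-0.3]
    - [0,0,-0.7,-17.5,-2.5,90,-0.3]
    - [0,0,-0.7,-17.5,-2.5,100,-0.3]
    - [0,0,-0.7,-17.5,-2.5,110,-0.3]
    - [0,0,-0.7,-17.5,-2.5,120,-0.3]
    - [0,0,-0.7,-17.5,-2.5,130,-0.3]
    - [0,0,-0.7,-17.5,-2.5,140,-0.3]
    - [0,0,-0.7,-17.5,-2.5,140,-0.3]
    - [0,0,-0.7,-17.5,-2.5,140,-0.3]
  force: 30

```text
time_s: 3.35
ee_pos: [555.6, -183.8, 64.7]
ee_rot: [179.8, -30.0, -170.5]
force: [0.8, -0.1, -0.2]
gripper_width: 31.8
gripper_force: 0.0
```

>>> carry_out:
  commands:
    - [0,0,0,0,0,0,-1]
    - [0,0,0,0,0,0,-1]
    - [0,0,0,0,0,0,-1]
    - [0,0,0,0,0,0,-1]
    - [0,0,0,0,0,0,-1]
    - [0,0,0,0,0,0,-1]
    - [0,0,0,0,0,0,-1]
    - [0,0,0,0,0,0,-1]
  force: 30

```text
time_s: 4.15
ee_pos: [556.0, -183.6, 65.2]
ee_rot: [179.8, -29.9, -170.5]
force: [1.3, 1.9, 3.0]
gripper_width: 9.9
gripper_force: 30.0
```

```bash
python3 - <<'E'
from h import *
s=state();print({k:np.round(s[k],1).tolist() for k in('time_s','ee_pos','ee_rot','qpos','force','gripper_width','gripper_force')})
E
```

```text
{'time_s': 4.2, 'ee_pos': [556.0, -183.6, 65.2], 'ee_rot': [179.8, -29.9, -170.5], 'qpos': [-13.2, 41.1, 78.8, -10.9, 88.1, -109.5], 'force': [1.3, 1.9, 3.0], 'gripper_width': 9.9, 'gripper_force': 30.0}
```

```bash
python3 - <<'E'
from h import *
s=state();print(tocmd(s['ee_rot'],[623,168,230],[180,0,158.9],s['ee_pos']))
E
```

```text
[  -7.8  -29.2   29.8  -25.2  336.5 -203.4]
```

>>> carry_out:
  commands:
    - [0,0,0,0,0,-10,-1]
    - [0,0,0,0,0,-30,-1]
    - [0,0,0,0,0,-60,-1]
    - [0,0,0,0,0,-100,-1]
    - [-2,-8,8,-10,30,-140,-1]
    - [-4,-15,15,-15,70,-170,-1]
    - [-6,-22,22,-20,110,-203,-1]
    - [-7.8,-29.2,29.8,-25,150,-203,-1]
    - [-7.8,-29.2,29.8,-25,190,-203,-1]
    - [-7.8,-29.2,29.8,-25,230,-203,-1]
    - [-7.8,-29.2,29.8,-25,270,-203,-1]
    - [-7.8,-29.2,29.8,-25,310,-203,-1]
    - [-7.8,-29.2,29.8,-25,336,-203,-1]
    - [-7.8,-29.2,29.8,-25,336,-203,-1]
    - [-7.8,-29.2,29.8,-25,336,-203,-1]
    - [-7.8,-29.2,29.8,-25,336,-203,-1]
    - [-7.8,-29.2,29.8,-25,336,-203,-1]

```text
time_s: 5.85
ee_pos: [622.7, 165.9, 229.2]
ee_rot: [-180.0, -0.1, 158.8]
force: [0.1, 0.3, -2.2]
gripper_width: 9.7
gripper_force: 30.0
```

```bash
python3 - <<'E'
from h import *
import json
s=state();im=grab_frame('wrist');print({k:np.round(s[k],1).tolist() for k in('time_s','ee_pos','ee_rot','qpos','force','gripper_width')})
json.dump([s['ee_pos'].tolist(),s['ee_rot'].tolist()],open('s2.json','w'))
cv2.imwrite('pics/w2.png',cv2.cvtColor(im,cv2.COLOR_RGB2BGR))
cv2.imwrite('pics/w2b.png',cv2.resize(cv2.imread('pics/w2.png'),(800,600),interpolation=cv2.INTER_CUBIC))
E
```

```text
{'time_s': 5.8, 'ee_pos': [622.7, 165.9, 229.2], 'ee_rot': [-180.0, -0.1, 158.8], 'qpos': [13.9, 24.3, 78.2, 0.0, 77.6, -54.9], 'force': [0.1, 0.3, -2.2], 'gripper_width': 9.7}
```

View pics/w2b.png

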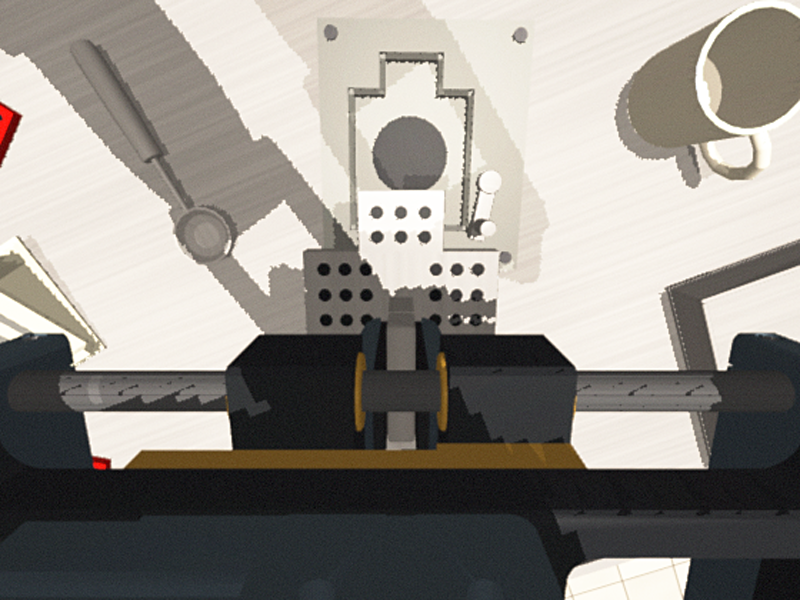

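Wrist view: the strainer is held square. The well is ahead with its slot at (412,55) in the enlarged picture and the catch at (487,205). I'll enlarge to read the corners of the pocket, the well and the held strainer.

```bash
python3 - <<'E'
import cv2
i=cv2.imread('pics/w2.png')[5:190,200:390]
cv2.imwrite('pics/w2c.png',cv2.resize(i,None,fx=3.2,fy=3.2,interpolation=cv2.INTER_CUBIC))
E
```

```text
(no output)
```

View pics/w2c.png

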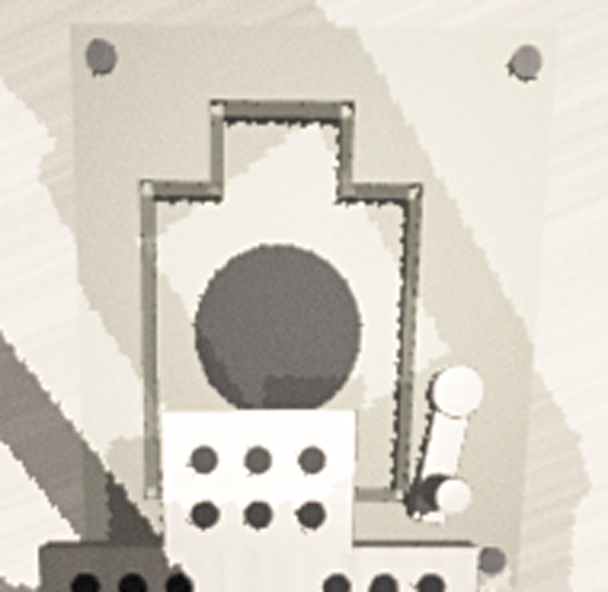

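```bash
cat > f2.py <<'E'
from h import *
import json
p,r=json.load(open('s2.json'));p=np.array(p);c=cam('wrist',dict(ee_pos=p,ee_rot=np.array(r)))
C=lambda a:np.array(a,float)/3.2+[200,5]-.35
px=C([(70,27),(552,28),(210,101),(355,101),(140,182),(423,184)])
L=[(95,70,40),(95,-90,40),(73,24,40),(73,-24,40),(48,48,40),(48,-48,40)]
w,res=fit([(c,L,px)],[532,203,159]);print('well',w,np.round(res,1).tolist())
S=np.array([(67,18,10),(67,-18,10),(42,42,10),(42,-42,10)],float)
sp=C([(163,410),(355,410),(39,546),(477,546)])
f=lambda v:(proj(c,S@R([0,0,v[3]]).T+v[:3])-sp).ravel()
q=least_squares(f,[p[0],p[1],p[2]-25,159]);v=q.x;print('strainer',v,np.round(q.fun,1),'in tool',R(r).T@(v[:3]-p))
print('pivot,knob px', (proj(c,place(*w,[(-20,-62,48.5),(-54,-62,82.5),(-54,-62,48.5)]))-[200,5])*3.2)
d=R([0,0,w[2]-v[3]])
# target TCP so that strainer origin is at well origin (x,y); 
off=d@(p-v[:3]);t=np.r_[w[:2]+off[:2],0];print('tcp xy target',t,'z seat',30+off[2],'turn',w[2]-v[3])
for z in (120,80): print(tocmd(r,[t[0],t[1],z],[180,0,r[2]+w[2]-v[3]],p))
E
python3 f2.py
```

```text
well [536.86729973 207.72756263 158.71330338] [[-0.4, -0.2], [1.7, -0.1], [-0.1, 0.1], [-0.3, 0.2], [-0.1, 0.2], [-0.0, -0.2]]
strainer [622.26359185 166.40400546 203.01993673 158.79442198] [-0.4  0.2  0.2  0.3  0.1 -0.3  0.1 -0.2] in tool [ 0.58227105  0.31517725 26.22251482]
pivot,knob px [[457.82182724 389.70125831]
 [473.44283732 496.65781304]
 [452.89158473 488.80961409]]
tcp xy target [537.33370362 207.22780082   0.        ] z seat 56.221963415457054 turn -0.08111859437545377
[-0.000e+00 -1.000e-01  1.000e-01  9.440e+01  7.700e+00  1.094e+02]
[-0.000e+00 -1.000e-01  1.000e-01  9.440e+01  7.700e+00  1.494e+02]
```

>>> carry_out:
  commands:
    - [0,0,0,40,4,20,-1]
    - [0,0,0,75,7,50,-1]
    - [0,0,0,94.4,7.7,80,-1]
    - [0,0,0,94.4,7.7,110,-1]
    - [0,0,0,94.4,7.7,130,-1]
    - [0,0,0,94.4,7.7,145,-1]
    - [0,0,0,94.4,7.7,150,-1]
    - [0,0,0,94.4,7.7,150,-1]
    - [0,0,0,94.4,7.7,150,-1]
    - [0,0,0,94.4,7.7,150,-1]

```text
time_s: 6.9
ee_pos: [537.9, 208.6, 80.6]
ee_rot: [179.9, 0.0, 158.9]
force: [-0.3, -0.1, -2.2]
gripper_width: 9.9
gripper_force: 30.0
```

```bash
python3 - <<'E'
from h import *
import json
s=state();im=grab_frame('wrist');print({k:np.round(s[k],2).tolist() for k in('time_s','ee_pos','ee_rot','force','torque','gripper_width')})
json.dump([s['ee_pos'].tolist(),s['ee_rot'].tolist()],open('s3.json','w'))
i=cv2.cvtColor(im,cv2.COLOR_RGB2BGR);cv2.imwrite('pics/w3.png',i)
cv2.imwrite('pics/w3b.png',cv2.resize(i[0:270,130:430],None,fx=2.2,fy=2.2,interpolation=cv2.INTER_CUBIC))
E
```

```text
{'time_s': 6.9, 'ee_pos': [537.9, 208.59, 80.59], 'ee_rot': [179.92, 0.03, 158.87], 'force': [-0.33, -0.14, -2.22], 'torque': [-0.03, 0.01, -0.06], 'gripper_width': 9.94}
```

View pics/w3b.png

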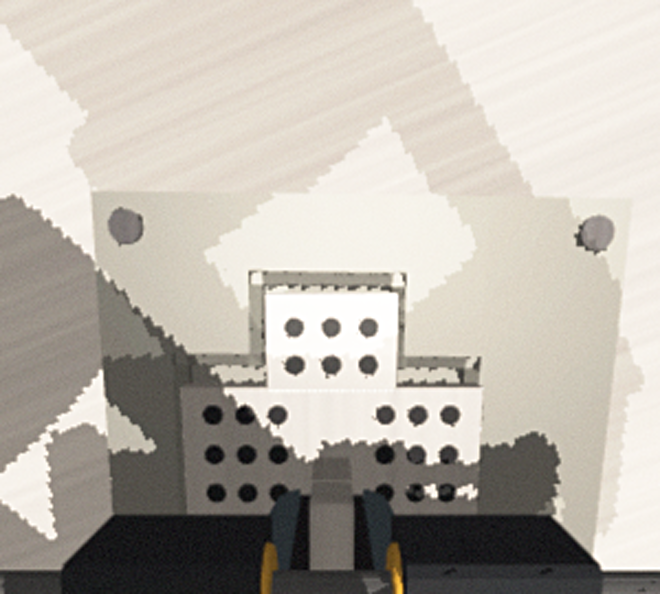

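```bash
sed -e 's/s2.json/s3.json/' -e 's#/3.2+\[200,5\]-.35#/2.2+[130,0]-.27#' -e 's/^px=.*/px=C([(92,191),(631,198),(249,271),(407,272),(178,355),(481,357)])/' -e 's/^sp=.*/sp=C([(266,291),(396,291),(182,386),(482,385)])/' -e '/pivot/d' -e 's/(120,80)/(70,56)/' f2.py > f3.py; python3 f3.py
```

```text
well [536.62883678 207.75704754 158.37761292] [[-0.4, 0.5], [1.2, -0.1], [0.0, 0.1], [0.3, 0.4], [-2.1, -0.5], [0.2, -0.1]]
strainer [537.29654022 209.44893497  53.55614039 159.14472617] [-0.5  0.6  0.8  0.4 -0.2 -0.5 -0.1 -0.6] in tool [ 0.88333982  0.54884683 27.03583224]
tcp xy target [537.21636  206.888782   0.      ] z seat 57.03550773188971 turn -0.7671132528121802
[ 0.1  0.   0.8  0.  -1.8 10.6]
[ 0.1  0.   0.8  0.  -1.9 24.6]
```

>>> carry_out:
  commands:
    - [0,0,0.3,0.2,-1.7,0,-1]
    - [0,0,0.3,0.2,-1.7,3,-1]
    - [0,0,0.3,0.2,-1.7,6,-1]
    - [0,0,0.3,0.2,-1.7,9,-1]
    - [0,0,0.3,0.2,-1.7,12,-1]
    - [0,0,0.3,0.2,-1.7,14,-1]
    - [0,0,0.3,0.2,-1.7,16,-1]
    - [0,0,0.3,0.2,-1.7,18,-1]
    - [0,0,0.3,0.2,-1.7,18,-1]
    - [0,0,0.3,0.2,-1.7,18,-1]

```text
time_s: 7.95
ee_pos: [536.3, 207.0, 61.5]
ee_rot: [180.0, -0.1, 158.6]
force: [0.6, -0.6, -2.7]
gripper_width: 10.0
gripper_force: 30.0
```

>>> carry_out:
  commands:
    - [0,0,0,-0.4,0,1,-1]
    - [0,0,0,-0.4,0,2,-1]
    - [0,0,0,-0.4,0,3,-1]
    - [0,0,0,-0.4,0,4,-1]
    - [0,0,0,-0.4,0,4,-1]
    - [0,0,0,-0.4,0,4,-1]

```text
time_s: 8.55
ee_pos: [536.6, 206.9, 57.4]
ee_rot: [-180.0, -0.1, 158.6]
force: [0.2, -0.7, -1.5]
gripper_width: 9.9
gripper_force: 30.0
```

>>> carry_out:
  commands:
    - [0,0,0,0,0,0.5,-1]
    - [0,0,0,0,0,1,-1]
    - [0,0,0,0,0,1.5,-1]
    - [0,0,0,0,0,2,-1]
    - [0,0,0,0,0,2,-1]
    - [0,0,0,0,0,2,-1]

```text
time_s: 9.15
ee_pos: [536.6, 206.9, 55.5]
ee_rot: [-180.0, -0.1, 158.6]
force: [0.7, -0.0, -2.7]
gripper_width: 10.3
gripper_force: 30.0
```

>>> carry_out:
  commands:
    - [0,0,0,0,0,0.5,-1]
    - [0,0,0,0,0,1,-1]
    - [0,0,0,0,0,1.5,-1]
    - [0,0,0,0,0,2,-1]
    - [0,0,0,0,0,2,-1]
    - [0,0,0,0,0,2,-1]

```text
time_s: 9.75
ee_pos: [536.6, 206.9, 54.1]
ee_rot: [180.0, -0.1, 158.6]
force: [-4.1, -0.4, 5.6]
gripper_width: 9.8
gripper_force: 30.0
```

Contact came at the expected seating height. I release gently with a small opening, then rise.

>>> carry_out:
  commands:
    - [0,0,0,0,0,0,-0.6]
    - [0,0,0,0,0,0,-0.4]
    - [0,0,0,0,0,0,-0.4]
    - [0,0,0,0,0,0,-0.4]
    - [0,0,0,0,0,-10,-0.4]
    - [0,0,0,0,0,-30,-0.4]
    - [0,0,0,0,0,-60,-0.4]
    - [0,0,0,-30,0,-100,-0.4]
    - [0,0,0,-70,0,-140,-0.7]
    - [0,0,0,-100,0,-170,-1]
    - [0,0,0,-100,0,-170,-1]
    - [0,0,0,-100,0,-170,-1]
    - [0,0,0,-100,0,-170,-1]
    - [0,0,0,-100,0,-170,-1]

```text
time_s: 11.15
ee_pos: [628.1, 170.6, 221.9]
ee_rot: [-179.9, -0.2, 158.6]
force: [0.7, -0.1, -0.3]
gripper_width: 0.3
gripper_force: 0.0
```

```bash
python3 - <<'E'
from h import *
import json
s=state();im=grab_frame('wrist');print({k:np.round(s[k],2).tolist() for k in('time_s','ee_pos','ee_rot','qpos','force','gripper_width')})
json.dump([s['ee_pos'].tolist(),s['ee_rot'].tolist()],open('s4.json','w'))
i=cv2.cvtColor(im,cv2.COLOR_RGB2BGR);cv2.imwrite('pics/w4.png',i)
cv2.imwrite('pics/w4b.png',cv2.resize(i[0:220,190:400],None,fx=2.7,fy=2.7,interpolation=cv2.INTER_CUBIC))
E
```

```text
{'time_s': 11.15, 'ee_pos': [628.12, 170.57, 221.87], 'ee_rot': [-179.88, -0.24, 158.64], 'qpos': [14.16, 25.17, 77.84, 0.05, 77.26, -54.49], 'force': [0.66, -0.1, -0.33], 'gripper_width': 0.34}
```

View pics/w4b.png

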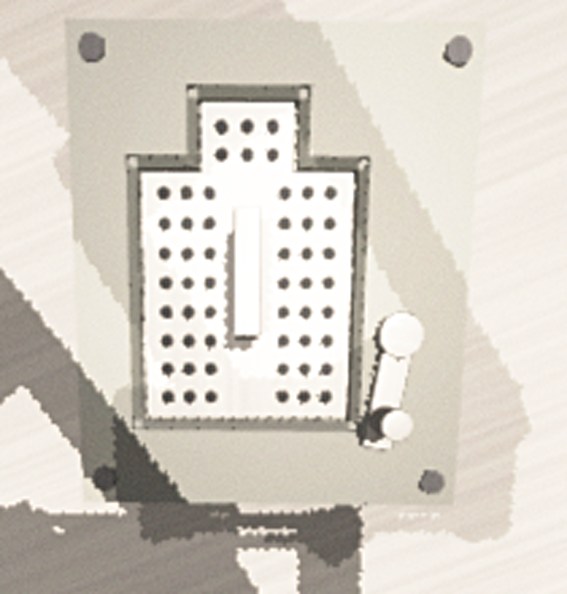

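The strainer lies in the pocket with its tongue in the slot and an even margin all round. Pivot head is at (402,334), knob top at (397,424). I now fit the seating height and the catch angle.

```bash
cat > f4.py <<'E'
from h import *
import json
p,r=json.load(open('s4.json'));p=np.array(p);c=cam('wrist',dict(ee_pos=p,ee_rot=np.array(r)))
C=lambda a:np.array(a,float)/2.7+[190,0]-.3
L=[(95,70,40),(73,24,40),(73,-24,40),(48,48,40),(48,-48,40),(-59,48,40),(-59,-48,40)]
w,res=fit([(c,L,C([(65,18),(187,86),(311,86),(126,156),(370,158),(133,428),(358,430)]))],[536,207,159]);print('well',w,np.round(res,1).tolist())
S=np.array([(67,18,10),(67,-18,10),(42,42,10),(42,-42,10),(-53,42,10),(-53,-42,10)],float)
sp=C([(200,100),(298,101),(140,170),(355,171),(145,420),(347,420)])
f=lambda v:(proj(c,S@R(v[3:]).T+v[:3])-sp).ravel()
q=least_squares(f,[*w[:2],30,0,0,159]);v=q.x;print('strainer',np.round(v,1),np.round(q.fun,1))
k=ray(c,C([(397,424)]),82.5)[0];kl=R([0,0,w[2]]).T@(k-[w[0],w[1],0]);print('knob',k,'local',kl,'pivot',R([0,0,w[2]]).T@(ray(c,C([(402,334)]),50)[0]-[w[0],w[1],0]))
E
python3 f4.py
```

```text
well [536.63990904 207.29490402 158.12008209] [[-0.0, 0.3], [-0.1, -0.6], [0.1, -0.1], [-0.0, -0.5], [0.2, -0.3], [-0.4, 0.8], [0.3, 0.9]]
strainer [537.4 207.   35.8   0.6   0.  158.4] [ 0.4 -0.2 -0.8 -0.2 -0.2  0.1  0.4  0.4  0.  -0.3  0.2  0.1]
knob [606.36497464 239.90310488  82.5       ] local [-52.55069954 -56.24325305  82.5       ] pivot [-19.11311635 -62.2392366   50.        ]
```

```bash
python3 - <<'E'
from h import *
s=state();W=(536.7,207.5,158.4);a=np.radians(40)
d=np.array([np.cos(a),np.sin(a),0]);e=np.array([-d[1],d[0],0])
for k,z in((-108.6,120),(-108.6,60),(-52.8,60)):
    t=place(*W,k*d-6*e)[0]+[0,0,z];print(t,tocmd(s['ee_rot'],t,[180,0,108.4],s['ee_pos']))
E
```

```text
[637.85404064 247.47274148 120.        ] [ -0.2  -0.2  50.2  18.8  75.2 102. ]
[637.85404064 247.47274148  60.        ] [ -0.2  -0.2  50.2  18.5  75.3 162. ]
[584.90675919 229.85952522  60.        ] [ -0.2  -0.2  50.2  61.4  39.6 162.3]
```

>>> carry_out:
  commands:
    - [0,0,8,5,30,0,-1]
    - [0,0,16,10,60,0,-1]
    - [0,0,24,19,75,10,-1]
    - [0,0,32,19,75,20,-1]
    - [0,0,40,19,75,40,-1]
    - [0,0,48,19,75,70,-1]
    - [0,0,50,19,75,100,-1]
    - [0,0,50,19,75,130,-1]
    - [0,0,50,19,75,150,-1]
    - [0,0,50,19,75,161,-1]
    - [0,0,50,19,75,161,-1]
    - [0,0,50,19,75,161,-1]

```text
time_s: 12.4
ee_pos: [639.7, 247.5, 63.1]
ee_rot: [180.0, -0.0, 108.6]
force: [-0.4, 0.4, 0.6]
gripper_width: 0.3
gripper_force: 0.0
```

>>> carry_out:
  commands:
    - [0,0,0,0,-4,2,-1]
    - [0,0,0,0,-8,2,-1]
    - [0,0,0,0,-12,2,-1]
    - [0,0,0,0,-15,2,-1]
    - [0,0,0,0,-18,2,-1]
    - [0,0,0,0,-21,2,-1]
    - [0,0,0,0,-24,2,-1]
    - [0,0,0,0,-27,2,-1]
    - [0,0,0,0,-30,2,-1]
    - [0,0,0,0,-33,2,-1]
    - [0,0,0,0,-36,2,-1]
    - [0,0,0,0,-39,2,-1]
    - [0,0,0,0,-42,2,-1]
    - [0,0,0,0,-45,2,-1]
    - [0,0,0,0,-48,2,-1]
    - [0,0,0,0,-50,2,-1]

```text
time_s: 14.0
ee_pos: [591.4, 231.3, 60.3]
ee_rot: [-179.9, -0.1, 108.6]
force: [1.2, 1.1, -0.8]
gripper_width: 0.4
gripper_force: 0.7
```

>>> carry_out:
  commands:
    - [0,0,0,0,-1,0,-1]
    - [0,0,0,0,-2,0,-1]
    - [0,0,0,0,-3,0,-1]
    - [0,0,0,0,-4,0,-1]
    - [0,0,0,0,-4,0,-1]

```text
time_s: 14.5
ee_pos: [588.1, 229.9, 60.5]
ee_rot: [-179.9, -0.0, 108.6]
force: [-0.1, 0.7, 0.2]
gripper_width: 0.2
gripper_force: 0.5
```

>>> carry_out:
  commands:
    - [0,0,0,0,-1,0,-1]
    - [0,0,0,0,-2,0,-1]
    - [0,0,0,0,-3,0,-1]
    - [0,0,0,0,-4,0,-1]
    - [0,0,0,0,-4,0,-1]

```text
time_s: 15.0
ee_pos: [584.3, 228.6, 60.5]
ee_rot: [-179.9, -0.0, 108.6]
force: [0.9, 0.8, 0.5]
gripper_width: 0.5
gripper_force: 0.7
```

>>> carry_out:
  commands:
    - [0,0,0,0,-1,0,-1]
    - [0,0,0,0,-2,0,-1]
    - [0,0,0,0,-2,0,-1]

```text
time_s: 15.3
ee_pos: [582.4, 228.0, 60.5]
ee_rot: [-180.0, -0.0, 108.6]
force: [0.8, 0.2, -0.2]
gripper_width: 0.3
gripper_force: 0.8
```

>>> carry_out:
  commands:
    - [0,0,0,0,-1,0,-1]
    - [0,0,0,0,-2,0,-1]
    - [0,0,0,0,-3,0,-1]
    - [0,0,0,0,-3,0,-1]

```text
time_s: 15.7
ee_pos: [581.2, 227.6, 60.6]
ee_rot: [179.8, -0.1, 108.6]
force: [5.2, 3.6, -2.5]
gripper_width: 0.1
gripper_force: 2.8
```

```bash
python3 - <<'E'
from h import *
s=state();i=cv2.cvtColor(grab_frame('side'),cv2.COLOR_RGB2BGR);t=cv2.cvtColor(grab_frame('wrist'),cv2.COLOR_RGB2BGR)
print({k:np.round(s[k],2).tolist() for k in('ee_pos','ee_rot','force','gripper_force')})
cv2.imwrite('pics/x5.png',np.hstack([cv2.resize(i[140:215,215:315],(400,300),interpolation=cv2.INTER_CUBIC),cv2.resize(t[60:270,140:420],(400,300),interpolation=cv2.INTER_CUBIC)]))
E
```

```text
{'ee_pos': [581.16, 227.63, 60.64], 'ee_rot': [179.83, -0.05, 108.58], 'force': [5.17, 3.62, -2.45], 'gripper_force': 2.76}
```

View pics/x5.png

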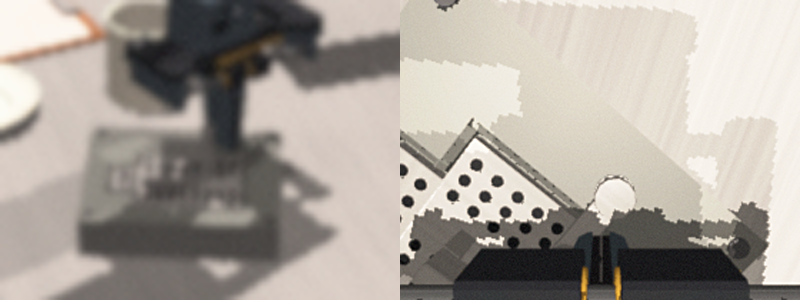

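The push now meets resistance (6 N, TCP lagging the command), which suggests the stop. A little more push should confirm it.

>>> carry_out:
  commands:
    - [0,0,0,0,-1,0,-1]
    - [0,0,0,0,-2,0,-1]
    - [0,0,0,0,-2.5,0,-1]
    - [0,0,0,0,-2.5,0,-1]
    - [0,0,0,0,-2.5,0,-1]

```text
time_s: 16.3
ee_pos: [581.0, 227.6, 60.8]
ee_rot: [179.5, -0.1, 108.6]
force: [8.8, 5.5, -5.3]
gripper_width: 0.4
gripper_force: 4.9
```

Hard stop: there was no further motion and the force rose. I back away along the push line, rise, and look.

>>> carry_out:
  commands:
    - [0,0,0,0,5,0,-1]
    - [0,0,0,0,15,0,-1]
    - [0,0,0,0,25,-15,-1]
    - [0,0,0,0,30,-50,-1]
    - [0,0,-8,0,40,-90,-1]
    - [0,0,-16,0,50,-130,-1]
    - [0,0,-24,0,50,-160,-1]
    - [0,0,-32,-10,50,-160,-1]
    - [0,0,-40,-10,60,-160,-1]
    - [0,0,-50,-30,60,-160,-1]
    - [0,0,-50,-60,60,-160,-1]
    - [0,0,-50,-60,60,-160,-1]
    - [0,0,-50,-60,60,-160,-1]
    - [0,0,-50,-60,60,-160,-1]

```text
time_s: 17.7
ee_pos: [653.0, 188.9, 220.1]
ee_rot: [-180.0, -0.1, 158.6]
force: [-0.3, 0.2, 0.5]
gripper_width: 0.3
gripper_force: 0.0
```

```bash
python3 - <<'E'
from h import *
s=state();i=cv2.cvtColor(grab_frame('wrist'),cv2.COLOR_RGB2BGR);t=cv2.cvtColor(grab_frame('top'),cv2.COLOR_RGB2BGR)
print({k:np.round(s[k],2).tolist() for k in('time_s','ee_pos','ee_rot','force')})
c=cam('wrist',s);W=(536.7,207.5,158.4)
for th in (1.57,1.45): print(th,proj(c,place(*W,[(-20-34*np.cos(th),-62+34*np.sin(th),82.5),(-20,-62,50)])).round(1).tolist())
cv2.imwrite('pics/w6.png',i)
cv2.imwrite('pics/w6b.png',cv2.resize(i,(800,600),interpolation=cv2.INTER_CUBIC))
E
```

```text
{'time_s': 17.7, 'ee_pos': [653.04, 188.9, 220.08], 'ee_rot': [-179.98, -0.13, 158.59], 'force': [-0.33, 0.19, 0.47]}
1.57 [[283.0, 104.3], [314.7, 107.4]]
1.45 [[283.2, 108.7], [314.7, 107.4]]
```

View pics/w6b.png

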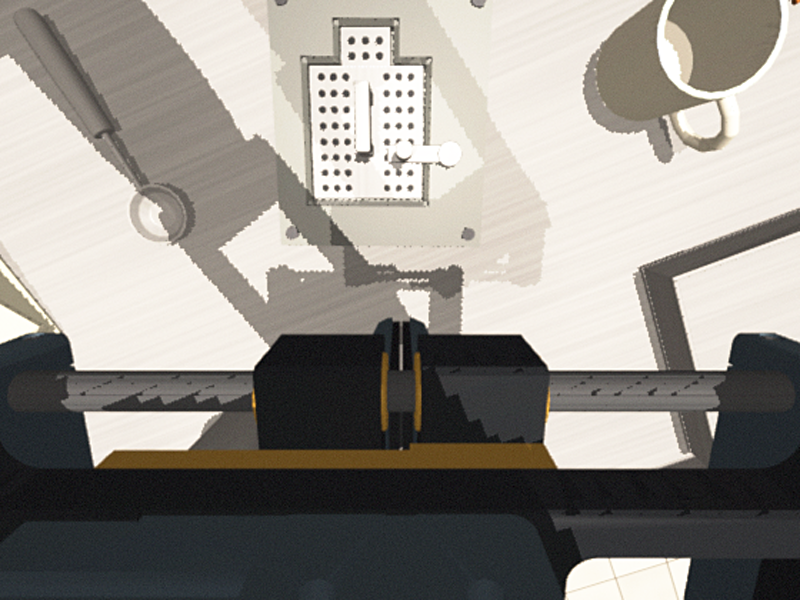

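The knob top at (403,149), or native (282,104), matches the 1.57 rad prediction of (283,104). The bar lies over the strainer's edge, the strainer sits even in its pocket, and the robot is clear.

```bash
python3 -c "
from workcell import workorder
print(workorder.job_done())"
```

```text
the job is handed in; nothing more can be done
None
```

The strainer was lowered by hand into the well's pocket with its tongue in the slot, the catch is swung shut to its stop, and the job was handed in at about 18 s with the arm touching nothing.

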